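# Show the square negative to the inspection camera

## Robot

A 6-joint arm with a two-finger parallel gripper is mounted at the origin on the work surface. World frame = base frame: x ahead of the robot, y to its left, z up, the work surface at z = 0. Lengths are in m, angles in rad, forces in N, time in s.
With the tool pointing down it reaches from about 0.3 to 0.875 m from the base axis. Payload 6.4 kg.
Tool frame: the origin (TCP) lies on the front face of the gripper's body, between the roots of the fingers; the fingertips stand 64 mm ahead of it and the grasp point (between the pads) lies 45 mm ahead of it; z points along the fingers, y is the line along which they close (so a half turn about z gives the same grasp; the last joint's range is limited). The gripper opens to 88 mm and grips with 3 to 60 N. Pads are 18 mm wide; open, the fingers measure 123 mm over their backs; the gripper's body (75 mm by 187 mm) begins 45 mm behind the grasp point.
Start: joints at [-1.392, 0.181, 1.607, -0, 1.354, -0.206], TCP at [0.216, -0.533, 0.303] pointing down, gripper open.
Joint ranges: [-2.99, 2.99], [-0.89, 2.07], [0.3, 2.58], [-1.14, 4.28], [0, 2.63], [-3.12, 3.12]. Speed limits (rad/s): [2.57, 2.57, 3.01, 3.14, 3.14, 3.14].

## Interface

Orientations are given as a 3x3 rotation matrix whose columns are the frame's x, y, z axes.
In Python, from cell import manip gives the robot as it stands.
- The arm moves only by the tool move_arm, never from a script. Its argument "commands" is a list of rows, each a list of 2 entries, a list of its own where there are three numbers: the shift along the tool's x, y, z as a fraction of full scale, then the turn, a rotation vector about the tool's x, y, z as a fraction of full scale. In form: [[[x, y, z], [rx, ry, rz]], ...]. A call has 1 to 8 rows; each row shifts and turns the commanded pose from where the row before left it, along the tool's axes as they then stand; what a row does not reach is not made up. Full scale, the value 1, is 0.03 m for a shift and 0.1 rad for a turn. A row lasts 1/10 s, in which the tool goes at most 50 mm and 8.59 degrees, less where a joint would pass 70% of its speed; a pose out of reach is approached as far as the arm can. A call with a number of a shift or a turn outside -1 to 1 is refused whole. A call with a gripper value outside its range is refused whole. "jaw" is the opening, from 0 (shut) to 1 (fully open), set as the call begins (left out, the last holds). The fingers move at their own pace and stop on an object; "newtons" is the grip in N (left out, the last holds). Time passes only in rows, so rows that do not move let the fingers close. It gives the time, the measured TCP pose, the force, the opening and the grip force at its end, in the units of the state.
- manip.read_state(): the state, without advancing time (a new reading comes with each control period).
- manip.camera(name): name is "side" or "top" or "wrist"; returns a dict with "img" (480x640x3 uint8, red, green, blue), "camera_matrix" (3x3 intrinsics, pixels), "extrinsics" (4x4, takes a point from camera to world coordinates). Camera axes: x right, y up, looking along -z (the intrinsics and any distortion apply to the point x, -y, -z); pixel columns grow to the right and rows downward; lengths in m; the calibration is good to about 2 mm. A picture is of the moment at which its call begins. There is no depth.
- manip.sign_off(): hands the job in; it is judged then, once.
The state is a dict: "clock": time; "q": joint angles; "qvel": joint speeds; "tau": joint torques, N m; "position": TCP position; "ee_rot": TCP orientation; "wrist_force": force on the tool from outside, world axes, zero at the start; "ft_torque": the same for the moment, N m; "grip_width": finger opening in m; "grip_force": force on a finger pad.
Only numpy, scipy, OpenCV 4.12 (cv2) and the standard library are available. Lean on these libraries where they do the work, as an engineer would, in place of code of your own. Each camera call takes 0.05 s, during which the arm holds its last target. There are 200 camera calls.

## Task

The steel measuring mug stands in the inspection camera's view: hang it by its handle on the draining hook and let go of it. Then, without shifting the other things on the bench or touching the glass, take the negative carrier with the square window (yellow tab) from the rack and hold it in the air, tab up, between camera and light pad: 20 cm from the lens, window centred on the camera's line of sight, face square to it, lower edge level. Finish there, still holding the carrier steady for the shot.

Things in the scene. Friction and masses are not known exactly. Their poses are not given: they have to be found in the camera images.
- mug: Round steel measuring mug, 60 mm across, 85 mm tall, wall 3 mm, about 140 g, upright on the bench between camera and light pad. Origin: centre of its underside, z up. D handle of 7 mm bar on the +y side, in the yz plane: upper bar at z = 74 mm, lower at z = 24, outer bar at y = 62. Its opening (y 30 to 58.5, z 27.5 to 70.5 mm) is passed through along the mug's x axis.
- mug_handle (a point): Point of the mug midway along the underside of the handle's upper bar (mug frame 0, 46, 70.5 mm): where the hook should bear.
- hook_stand: Draining stand, fixed: round foot 110 mm across, upright 8 mm steel bar that bends into a level 8 mm arm pointing along the stand's -x (about towards the robot). Arm's centre line at z = 200 mm, straight from x = -14 to -95 mm; upturned tip at x = -107 mm, top of tip 217 mm above the bench; nothing else rises above the arm. Origin: centre of the foot on the bench, z up.
- hook_seat (a point): Point on top of the hook's level arm, 60 mm out from the upright (stand frame -60, 0, 204 mm). The mug may hang on either side of the arm; hung, it swings and tips until it hangs below the arm.
- rack: Wooden rack fixed to the bench, 200 x 152 mm, floor 10 mm thick, three slots at x = -70, 0 and +70 mm of its frame, 10.5 mm wide, with ribs up to 44 mm above the bench. The carriers stand upright in them, faces looking along the rack's x axis; which is in which slot varies. Origin: centre of its underside.
- carrier_square: The negative carrier to show: black metal plate 8 mm thick (x), 130 mm wide (y), 105 mm high (z), with a 56 x 56 mm amber glass window and a yellow grip tab 44 mm wide, 8 mm thick, on the middle of the top edge from z = 105 to 140 mm. About 220 g. Origin: middle of its lower edge, z up towards the tab, x across the plate.
- square_window: The glass with the negative in the yellow-tabbed carrier, 56 x 56 mm, sunk 2.5 mm below the plate's faces. Origin at its centre, 55 mm above the carrier's lower edge; axes as the carrier's: x across the glass, y along the lower edge, z towards the tab. The negative reads from both faces: either may look at the camera.
- camera: Black inspection camera, 112 mm wide, with a 60 mm wide lens, fixed on a column, looking 20 degrees downwards. Origin: centre of the lens front, about 208 mm above the bench; x is the line of sight, out of the lens and down to the light pad; y is level; z is the camera's up. The picture is sharp 200 mm out along x, 140 mm above the bench.
- light_pad: White light pad 200 mm wide, 150 mm high, 8 mm thick, leaning back 20 degrees on a wire easel, fixed, facing the camera with its lit face centred on the line of sight, 350 mm from the lens. Its top edge is about 160 mm above the bench. Origin at the centre of the lit face, axes parallel to the camera's.
- carrier_small: Bystander: carrier of the same plate and tab sizes with a 36 x 24 mm window and a red tab, in another slot of the rack. Origin at the middle of its lower edge.
- carrier_wide: Bystander: carrier of the same plate and tab sizes with an 84 x 56 mm window and a blue tab, in another slot of the rack. Origin at the middle of its lower edge.
- loupe: Bystander: black and clear loupe, 48 mm across, 48 mm tall, on the bench. Origin at the centre of its underside.
- film_can: Bystander: black film can with grey lid, 31 mm across, 52 mm tall. Origin at the centre of its underside.
- paper_box: Bystander: white carton of photographic paper, 130 x 130 x 88 mm. Origin at the centre of its underside.
- film_camera: Bystander: black and silver film camera, about 140 mm wide, 80 mm deep, 95 mm tall. Origin under its body.
- chem_bottle: Bystander: amber chemical bottle, 72 mm across, 190 mm tall. Origin at the centre of its underside.
There are look-alikes about, which are no part of the job. Leave any pink look-alike of the hook_stand alone.

How it is judged:
On the way, in this order (a step that is already met when the one before it is completed fails the run):
1. the mug hangs by its handle on the hook and the fingers have let go of it (contact force between mug and hook_stand above 0.4 N and distance between mug_handle and hook_seat below 0.065 m and height (world z) of mug_handle above 0.165 m and contact force between each of the arm, the fingers and mug below 0.05 N), for 0.3 s.
2. the square carrier is lifted clear of the rack (height (world z) of carrier_square above 0.06 m and contact force between carrier_square and rack below 0.05 N), for 0.1 s.
At the end, for the whole second after the job is handed in: The fingers hold the square carrier still in the air, tab up, window centre 200 +-25 mm from the lens and within 15 mm of the line of sight, face square to it and lower edge level within 0.12 rad, touching neither camera nor pad; the mug hangs by its handle on the hook, untouched (all of step 1 and x of square_window in the frame of camera between 0.175 and 0.225 m and y of square_window in the frame of camera between -0.015 and 0.015 m and z of square_window in the frame of camera between -0.015 and 0.015 m and angle between the x axis of square_window and the x axis of camera, either way round below 0.12 rad and angle between the y axis of square_window and the y axis of camera, either way round below 0.12 rad and angle between square_window's own z axis and vertical below 0.6 rad and linear speed of carrier_square below 0.02 m/s and contact force between the fingers and carrier_square above 2 N and contact force between carrier_square and light_pad below 0.05 N and contact force between carrier_square and camera below 0.05 N); the arm keeps its last pose, push and grip.
It fails at once if the fingers touch the glass of the square carrier (contact force between the fingers and square_window above 0.2 N).
It fails at once if one of the other carriers is shifted by more than 20 mm (distance of any of carrier_small, carrier_wide from where it was at the start of the episode above 0.02 m).
It fails at once if another thing on the bench is shifted by more than 30 mm (distance of any of loupe, film_can, paper_box, film_camera, chem_bottle from where it was at the start of the episode above 0.03 m).
It also fails if it takes over 61 s, if anything falls off the work surface, if the arm or the gripper's body presses on something with over 40 N, if the wrist force passes 120 N, or if a joint passes its speed limit or range.

## Working session

There is one attempt and no reset: what is moved stays moved. The work goes in short steps, Python scripts to look and compute and a tool call to move; the robot and the scene stay as the last step left them, time stands still between calls to the robot, and variables do not carry over. Pictures are saved under pics/ and viewed, at most 10 in all, crops included, and the job is handed in when it is done.

Besides the shell and the picture viewer there is one more tool, called after ">>>" as name([rows], argument=value, ...), one row to a line, values as JSON. move_arm: Moves the arm, as the interface text tells. Shift numbers are shares of 0.03 m and turn numbers shares of 0.1 rad, none past 1 either way. Its arguments: {"type":"object","properties":{"commands":{"type":"array","items":{"type":"array"}},"jaw":{"type":"number"},"newtons":{"type":"number"}},"required":["commands"]}

```bash
mkdir -p pics; ls; python3 - <<'E'
from cell import manip
import cv2,numpy as np
np.set_printoptions(precision=4,suppress=True)
for n in ["side","top"]:
    c=manip.camera(n); cv2.imwrite(f"pics/{n}0.png",c["img"][:,:,::-1]); print(n,c["camera_matrix"],c["extrinsics"], c.keys())
s=manip.read_state(); print(s)
E
```

```text
pics
side [[438.7984   0.     318.1451]
 [  0.     438.7984 232.3035]
 [  0.       0.       1.    ]] [[-0.9269  0.1803 -0.3292  0.1647]
 [-0.3749 -0.488   0.7883  0.8429]
 [-0.0185  0.854   0.5199  0.6815]
 [ 0.      0.      0.      1.    ]] dict_keys(['img', 'camera_matrix', 'extrinsics'])
top [[472.2087   0.     317.1293]
 [  0.     472.2087 232.3002]
 [  0.       0.       1.    ]] [[ 0.0086  0.9809 -0.1944  0.2493]
 [-0.9998  0.0118  0.015   0.0444]
 [ 0.017   0.1943  0.9808  1.5626]
 [ 0.      0.      0.      1.    ]] dict_keys(['img', 'camera_matrix', 'extrinsics'])
{'clock': 0.1, 'q': array([-1.3923,  0.1815,  1.6079, -0.    ,  1.3538, -0.2063]), 'qvel': array([-0.0012, -0.0021, -0.0014, -0.0002, -0.0017, -0.0005]), 'tau': array([  0.0007, -43.4817, -34.27  ,   0.0705,   0.034 ,  -0.    ]), 'position': array([ 0.2158, -0.5326,  0.3019]), 'ee_rot': array([[ 0.9269,  0.3754, -0.0003],
       [ 0.3754, -0.9269,  0.0015],
       [ 0.0003, -0.0015, -1.    ]]), 'wrist_force': array([0.4215, 0.5198, 0.3281]), 'ft_torque': array([0.0548, 0.0023, 0.0085]), 'grip_force': 0.0, 'grip_width': 0.08798497092218067}
```

View pics/side0.png

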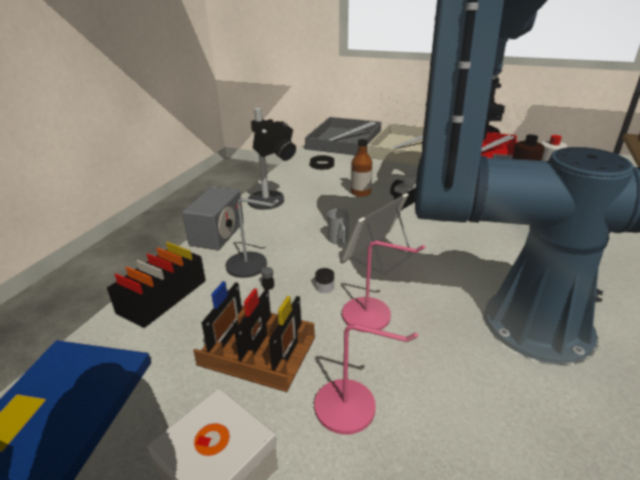

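View pics/top0.png

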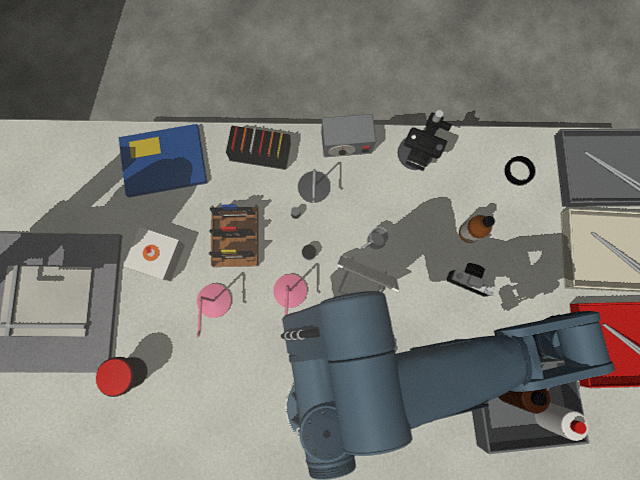

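Grey hook stand: side (246,264), top (314,186). The two pink ones at top (214,300) and (290,290) are look-alikes. The rack is at top (235,236), with the yellow tab nearest the robot at side (285,308). The mug is at top (378,238), side (337,225). Next is a close crop of both views.

```bash
python3 - <<'E'
import cv2,numpy as np
t=cv2.imread("pics/top0.png");s=cv2.imread("pics/side0.png")
a=cv2.resize(t[100:300,290:450],None,fx=2.5*1.0,fy=2.5,interpolation=cv2.INTER_CUBIC)
b=cv2.resize(s[100:300,225:385],None,fx=2.5,fy=2.5,interpolation=cv2.INTER_CUBIC)
cv2.imwrite("pics/c1.png",np.hstack([a,b]))
E
cat > h.py <<'E'
import numpy as np,cv2
from cell import manip
np.set_printoptions(precision=4,suppress=True)
def ray(c,u,v):
    K=c["camera_matrix"];T=c["extrinsics"]
    d=np.array([(u-K[0,2])/K[0,0],-(v-K[1,2])/K[1,1],-1.0])
    d=T[:3,:3]@d; return T[:3,3],d/np.linalg.norm(d)
def onz(c,u,v,z):
    o,d=ray(c,u,v); return o+d*(z-o[2])/d[2]
def tri(c1,p1,c2,p2):
    o1,d1=ray(c1,*p1);o2,d2=ray(c2,*p2)
    s=np.linalg.lstsq(np.c_[d1,-d2],o2-o1,rcond=None)[0]
    a,b=o1+d1*s[0],o2+d2*s[1]; return (a+b)/2,np.linalg.norm(a-b)
def proj(c,p):
    T=c["extrinsics"];K=c["camera_matrix"]
    q=T[:3,:3].T@(np.asarray(p)-T[:3,3]); return np.array([K[0,2]+K[0,0]*q[0]/-q[2],K[1,2]+K[1,1]*q[1]/q[2]])
def goto(R,p):
    "rows from the commanded(measured) pose to R,p: shift in tool axes (units), rotvec units"
    s=manip.read_state();R0=s["ee_rot"];d=R0.T@(np.asarray(p)-s["position"])/0.03
    r=cv2.Rodrigues(R0.T@R)[0].ravel()/0.1
    print("clock",s["clock"],"shift",d.round(2),"turn",r.round(2)); return d,r
E
```

```text
(no output)
```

View pics/c1.png

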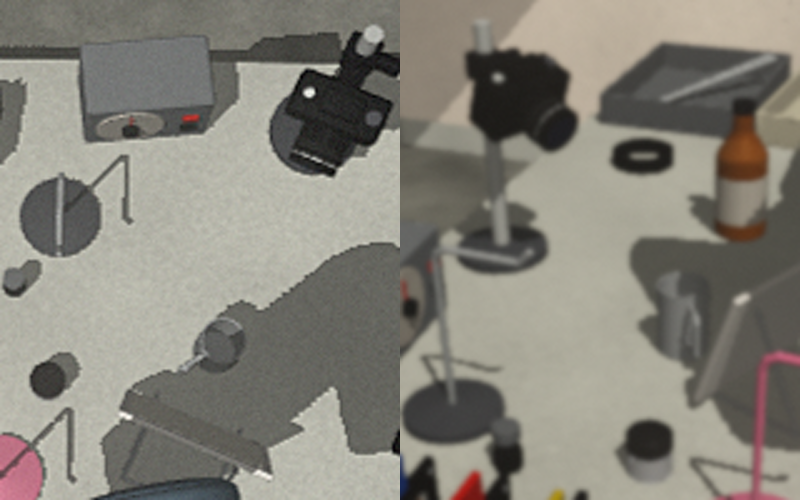

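Crop: mug rim at (378,238) in top, handle running lower left to (363,249). Pad top edge runs from (339,264) to (398,290), camera lens at about (417,166), and the hook arm from (314,170) to (314,202). Now measure these.

```bash
python3 - <<'E'
from h import *
t=manip.camera("top");s=manip.camera("side")
m=onz(t,378,237.5,.085);h=onz(t,363.5,248.5,.074)
print("mug",m,"handle end",h,"yaw deg",np.degrees(np.arctan2(*(h-m)[[1,0]])),np.linalg.norm((h-m)[:2]), "side check", proj(s,m))
print("foot",onz(t,314,186.4,0.0),"arm root",onz(t,314.4,171,.2),"tip",onz(t,314,202,.21))
print("pad top", onz(t,339,264,.159),onz(t,398,290,.159), "L/R")
print("lens side", tri(t,(418,166),s,(287,150)))
w=manip.camera("wrist");print(w["camera_matrix"],w["extrinsics"])
print(np.linalg.inv(np.r_[np.c_[manip.read_state()["ee_rot"],manip.read_state()["position"]],[[0,0,0,1]]])@w["extrinsics"])
# yellow
for n,c in (("t",t),("s",s)):
    hsv=cv2.cvtColor(c["img"],cv2.COLOR_RGB2HSV);mk=cv2.inRange(hsv,(22,120,80),(35,255,255))
    N,l,st,ce=cv2.connectedComponentsWithStats(mk)
    print(n,[(st[i],ce[i].round(1)) for i in range(1,N) if st[i,4]>8])
E
```

```text
mug [ 0.5276 -0.1725  0.085 ] handle end [ 0.4934 -0.1271  0.074 ] yaw deg 127.01453878899834 0.056922465895314564 side check [337.8651 213.9231]
foot [0.7199 0.0327 0.    ] arm root [0.708  0.0335 0.2   ] tip [0.6087 0.0338 0.21  ]
pad top [ 0.4316 -0.0433  0.159 ] [ 0.3559 -0.2186  0.159 ] L/R
lens side (array([ 0.7263, -0.2781,  0.2105]), np.float64(0.0032307299374087287))
[[405.8219   0.     322.1166]
 [  0.     405.8219 234.1706]
 [  0.       0.       1.    ]] [[ 0.3746  0.8791  0.2946  0.2919]
 [-0.9272  0.3554  0.1184 -0.5019]
 [-0.0006 -0.3175  0.9482  0.3845]
 [ 0.      0.      0.      1.    ]]
[[-0.0008  0.9482  0.3177  0.0821]
 [ 1.      0.0009  0.     -0.0001]
 [-0.0002  0.3177 -0.9482 -0.0822]
 [ 0.      0.      0.      1.    ]]
t [(array([277, 133,   6,  25,  54], dtype=int32), array([279.1, 144.5])), (array([129, 137,  31,  21, 474], dtype=int32), array([144.6, 147.1])), (array([221, 249,  15,   5,  56], dtype=int32), array([227.9, 250.7]))]
s [(array([166, 242,  26,  18, 214], dtype=int32), array([178.7, 250. ])), (array([278, 296,  14,  29, 248], dtype=int32), array([284.1, 310.3])), (array([   0,  395,   45,   49, 1211], dtype=int32), array([ 16.8, 415.6]))]
```

>>> move_arm([
  [[0.88, -0.45, 0], [0, 0, 0]],
  [[0.88, -0.45, 0], [0, 0, 0]],
  [[0.88, -0.45, 0], [0, 0, 0]],
  [[0.88, -0.45, 0], [0, 0, 0]],
  [[0.88, -0.45, 0], [0, 0, 0]],
  [[0.88, -0.45, 0], [0, 0, 0]],
  [[0.88, -0.45, 0], [0, 0, 0]],
  [[0.88, -0.45, 0], [0, 0, 0]],
], jaw=1)

```text
clock: 1.05
position: [0.3717, -0.3525, 0.3027]
ee_rot: [[0.927, 0.375, 0.0], [0.375, -0.927, -0.0], [0.0, 0.0, -1.0]]
wrist_force: [0.6, -0.4, -0.6]
grip_width: 0.0882
grip_force: 0.0
```

>>> move_arm([
  [[0.88, -0.45, 0], [0, 0, 0]],
  [[0.88, -0.45, 0], [0, 0, 0]],
  [[0.88, -0.45, 0], [0, 0, 0]],
  [[0.88, -0.45, 0], [0, 0, 0]],
  [[0.88, -0.45, 0], [0, 0, 0]],
  [[0.88, -0.45, 0], [0, 0, 0]],
  [[0.88, -0.45, 0], [0, 0, 0]],
  [[0, 0, 0], [0, 0, -1]],
])

```text
clock: 1.85
position: [0.5085, -0.1941, 0.3027]
ee_rot: [[0.883, 0.47, 0.001], [0.47, -0.883, 0.001], [0.001, -0.0, -1.0]]
wrist_force: [0.7, -0.6, 0.4]
grip_width: 0.0884
grip_force: 0.0
```

>>> move_arm([
  [[0, 0, 0], [0, 0, -1]],
  [[0, 0, 0], [0, 0, -1]],
  [[0, 0, 0], [0, 0, -1]],
  [[0, 0, 0], [0, 0, -1]],
  [[0, 0, 0], [0, 0, -1]],
  [[0, 0, 0], [0, 0, -1]],
  [[0, 0, 0], [0, 0, -1]],
  [[0, 0, 0], [0, 0, -1]],
])

```text
clock: 2.65
position: [0.5068, -0.1965, 0.3026]
ee_rot: [[0.278, 0.961, -0.0], [0.961, -0.278, 0.0], [0.0, -0.0, -1.0]]
wrist_force: [-0.3, 0.7, -0.7]
grip_width: 0.0882
grip_force: 0.0
```

>>> move_arm([
  [[0, 0, 0], [0, 0, -1]],
  [[0, 0, 0], [0, 0, -1]],
  [[0, 0, 0], [0, 0, -1]],
  [[0, 0, 0], [0, 0, -1]],
  [[0, 0, 0], [0, 0, -1]],
  [[0, 0, 0], [0, 0, -1]],
  [[0, 0, 0], [0, 0, -1]],
  [[0, 0, 0], [0, 0, -1]],
])

```text
clock: 3.45
position: [0.5068, -0.1966, 0.3026]
ee_rot: [[-0.495, 0.869, -0.0], [0.869, 0.495, 0.0], [0.0, -0.0, -1.0]]
wrist_force: [-0.1, 0.9, -0.9]
grip_width: 0.088
grip_force: 0.0
```

```bash
python3 - <<'E'
from h import *
s=manip.read_state();print(s["clock"],s["position"],s["q"],s["ee_rot"],s["wrist_force"])
w=manip.camera("wrist");t=manip.camera("side");d=manip.camera("top")
cv2.imwrite("pics/w1.png",w["img"][:,:,::-1]);cv2.imwrite("pics/s1.png",t["img"][:,:,::-1]);cv2.imwrite("pics/t1.png",d["img"][:,:,::-1])
print(proj(w,[.5276,-.1725,.085]),proj(w,[.4934,-.1271,.074]))
import pickle;pickle.dump((w,t,d),open("v1.pkl","wb"))
E
```

```text
3.45 [ 0.5068 -0.1966  0.3026] [-0.5885  0.1111  1.6861  0.      1.3446 -1.1066] [[-0.4952  0.8688 -0.0002]
 [ 0.8688  0.4952  0.0002]
 [ 0.0003 -0.0001 -1.    ]] [-0.1425  0.9237 -0.94  ]
[362.8462 198.9125] [354.0229 120.9761]
```

View pics/w1.png

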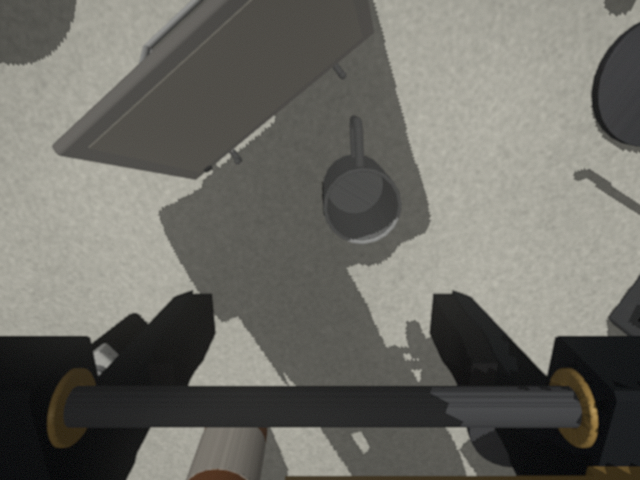

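The wrist view shows the mug rim centred at (361,200) and the handle's outer end at (355,119), as predicted. The pad is at upper left.

```bash
cat >> h.py <<'E'
def down(yaw_y):
    y=np.array([np.cos(yaw_y),np.sin(yaw_y),0]);z=np.array([0,0,-1.]);return np.c_[np.cross(y,z),y,z]
E
python3 - <<'E'
from h import *
import pickle
w,t,d=pickle.load(open("v1.pkl","rb"))
m=onz(w,361.2,200,.085);h=onz(w,355.3,117.5,.076)
yaw=np.arctan2(*(h-m)[[1,0]]);print(m,h,np.degrees(yaw),np.linalg.norm((h-m)[:2]))
goto(down(yaw-np.pi/2),[m[0],m[1],.105])
c=d["img"][230:300,330:410];cv2.imwrite("pics/padcrop.png",cv2.resize(np.ascontiguousarray(c[:,:,::-1]),None,fx=7,fy=7,interpolation=cv2.INTER_CUBIC))
E
```

```text
[ 0.527  -0.1738  0.085 ] [ 0.4928 -0.1245  0.076 ] 124.73392926398135 0.06001312626682267
clock 3.6 shift [0.33 0.96 6.59] turn [-0.   -0.   -0.94]
```

>>> move_arm([
  [[0.38, 0.93, 0], [0, 0, -0.9]],
  [[0, 0, 0.9], [0, 0, 0]],
  [[0, 0, 0.9], [0, 0, 0]],
  [[0, 0, 0.9], [0, 0, 0]],
  [[0, 0, 0.9], [0, 0, 0]],
  [[0, 0, 0.9], [0, 0, 0]],
  [[0, 0, 0.9], [0, 0, 0]],
  [[0, 0, 0.9], [0, 0, 0]],
])

```text
clock: 4.4
position: [0.5256, -0.173, 0.1127]
ee_rot: [[-0.565, 0.825, 0.0], [0.825, 0.565, -0.0], [-0.0, 0.0, -1.0]]
wrist_force: [-0.0, 0.2, -0.1]
grip_width: 0.088
grip_force: 0.0
```

```bash
python3 - <<'E'
from h import *
goto(down(np.radians(35)),[.527,-.1738,.105]);s=manip.read_state();print(s["position"],s["wrist_force"])
w=manip.camera("wrist");cv2.imwrite("pics/w2.png",w["img"][:,:,::-1])
E
```

```text
clock 4.4 shift [-0.05  0.02  0.26] turn [ 0.   0.  -0.1]
[ 0.5256 -0.173   0.1127] [-0.0326  0.1619 -0.1343]
```

View pics/w2.png

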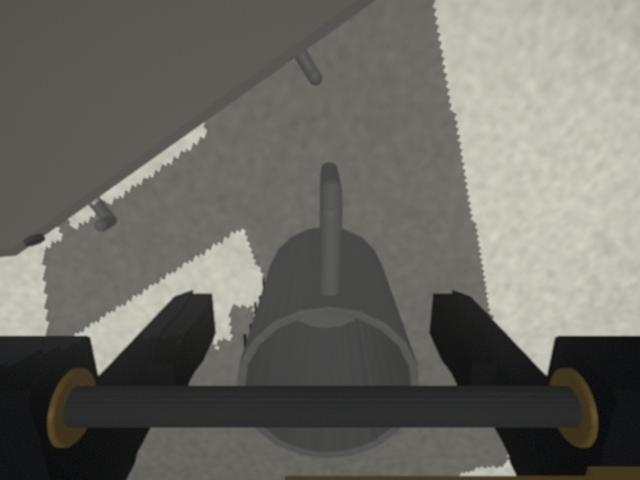

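The mug is centred between the fingers, with the handle along the tool x axis. Closing.

>>> move_arm([
  [[0, 0, 0.1], [0, 0, 0]],
  [[0, 0, 0], [0, 0, 0]],
  [[0, 0, 0], [0, 0, 0]],
  [[0, 0, 0], [0, 0, 0]],
  [[0, 0, 0], [0, 0, 0]],
  [[0, 0, 0], [0, 0, 0]],
], jaw=0, newtons=25)

```text
clock: 5.05
position: [0.5265, -0.1734, 0.1123]
ee_rot: [[-0.568, 0.823, 0.002], [0.823, 0.568, -0.001], [-0.002, 0.001, -1.0]]
wrist_force: [0.0, 0.8, 7.0]
grip_width: 0.0578
grip_force: 25.0
```

>>> move_arm([
  [[0, 0, -0.5], [0, 0, 0]],
  [[0, 0, -0.9], [0, 0, 0]],
  [[0, 0, -0.9], [0, 0, 0]],
  [[0, 0, -0.9], [0, 0, 0]],
  [[0, 0, -0.9], [0, 0, 0]],
  [[0, 0, -0.9], [0, 0, 0]],
  [[0, 0, -0.5], [0, 0, 0]],
])

```text
clock: 5.75
position: [0.526, -0.1732, 0.2789]
ee_rot: [[-0.568, 0.823, 0.003], [0.823, 0.568, -0.002], [-0.003, 0.001, -1.0]]
wrist_force: [0.3, -0.8, -1.3]
grip_width: 0.0581
grip_force: 25.0
```

```bash
python3 - <<'E'
from h import *
t=manip.camera("top");s=manip.camera("side");w=manip.camera("wrist")
import pickle;pickle.dump((w,s,t),open("v2.pkl","wb"))
a=t["img"][100:300,290:450,::-1];b=s["img"][100:300,225:385,::-1]
cv2.imwrite("pics/c2.png",np.hstack([cv2.resize(np.ascontiguousarray(x),None,fx=2.5,fy=2.5,interpolation=cv2.INTER_CUBIC) for x in (a,b)]))
goto(down(0),[.55,-.0135,.265]);print(manip.read_state())
E
```

```text
clock 5.9 shift [3.92 3.69 0.38] turn [0.01 0.01 6.04]
{'clock': 5.9, 'q': array([-0.5325,  0.157 ,  1.6893, -0.    ,  1.2935, -1.1365]), 'qvel': array([-0.0011,  0.0352,  0.0347,  0.0017, -0.011 , -0.0009]), 'tau': array([  0.0636, -43.8622, -35.5089,   0.0209,   0.1661,   0.0008]), 'position': array([ 0.5257, -0.1731,  0.2765]), 'ee_rot': array([[-0.568 ,  0.8231,  0.0015],
       [ 0.8231,  0.568 , -0.0009],
       [-0.0016,  0.0007, -1.    ]]), 'wrist_force': array([ 0.7592,  0.6986, -2.2597]), 'ft_torque': array([-0.0095, -0.1161,  0.0381]), 'grip_force': 24.984027339509183, 'grip_width': 0.05806722399965832}
```

View pics/c2.png

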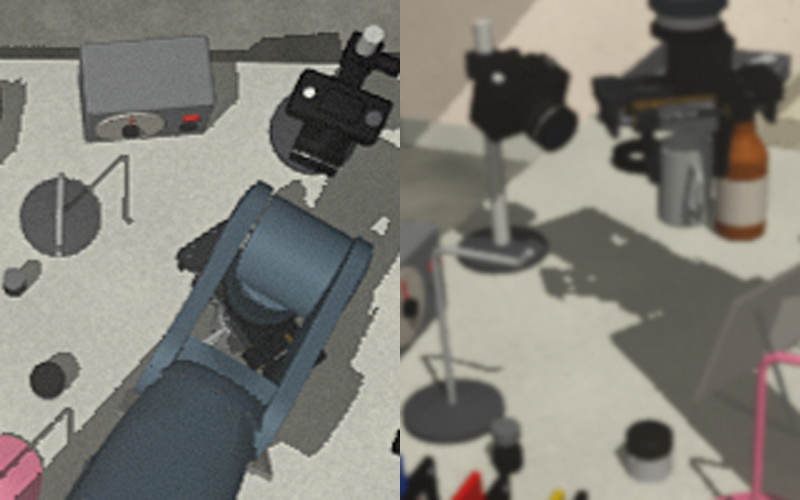

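```bash
python3 - <<'E'
from h import *
import pickle
w,s,t=pickle.load(open("v2.pkl","rb"))
print(tri(t,(314,201.5),s,(277,202)),tri(t,(314.4,171),s,(241.5,198)))
# refine arm line in top: bright pixels
g=t["img"].mean(2);
for r in range(166,206,3): print(r,[int(x) for x in g[r,306:323]])
E
```

```text
(array([0.6083, 0.033 , 0.2089]), np.float64(0.004545377555637882)) (array([0.7051, 0.0326, 0.2025]), np.float64(0.004309700530156079))
166 [182, 181, 181, 183, 183, 177, 178, 184, 180, 181, 186, 188, 181, 182, 179, 181, 183]
169 [185, 187, 189, 184, 183, 184, 173, 149, 113, 123, 185, 184, 180, 183, 183, 179, 180]
172 [159, 115, 105, 68, 72, 72, 83, 130, 162, 111, 75, 63, 78, 80, 91, 90, 132]
175 [86, 84, 87, 83, 87, 86, 101, 147, 153, 108, 79, 82, 85, 80, 80, 84, 79]
178 [85, 85, 84, 83, 81, 80, 97, 145, 150, 100, 82, 85, 80, 83, 73, 61, 67]
181 [89, 91, 84, 85, 86, 83, 103, 147, 152, 102, 72, 64, 62, 66, 73, 82, 84]
184 [87, 88, 90, 91, 89, 83, 121, 176, 143, 78, 67, 76, 90, 84, 86, 88, 84]
187 [83, 88, 91, 85, 87, 80, 121, 169, 143, 87, 80, 86, 89, 88, 82, 89, 84]
190 [86, 92, 94, 91, 91, 87, 123, 166, 136, 83, 90, 87, 89, 86, 87, 89, 88]
193 [96, 89, 88, 94, 87, 83, 126, 172, 135, 84, 92, 88, 89, 89, 88, 90, 89]
196 [90, 91, 95, 88, 93, 78, 116, 170, 135, 85, 88, 89, 94, 91, 92, 88, 89]
199 [87, 87, 87, 90, 90, 93, 98, 108, 88, 86, 98, 90, 87, 87, 85, 84, 88]
202 [194, 190, 190, 147, 110, 109, 125, 146, 133, 101, 121, 134, 159, 196, 187, 183, 176]
205 [136, 189, 188, 186, 182, 179, 175, 180, 180, 185, 181, 175, 183, 181, 185, 181, 178]
```

>>> move_arm([
  [[0, 0, 0], [0, 0, 1]],
  [[0, 0, 0], [0, 0, 1]],
  [[0, 0, 0], [0, 0, 1]],
  [[0, 0, 0], [0, 0, 1]],
  [[0, 0, 0], [0, 0, 1]],
  [[0, 0, 0], [0, 0, 1]],
  [[0.9, 0.2, 0], [0, 0, 0]],
  [[0.9, 0.2, 0], [0, 0, 0]],
])

```text
clock: 6.7
position: [0.5364, -0.1185, 0.2733]
ee_rot: [[-0.002, 1.0, -0.004], [1.0, 0.002, 0.002], [0.002, -0.004, -1.0]]
wrist_force: [1.1, 0.1, -0.8]
grip_width: 0.0582
grip_force: 25.0
```

>>> move_arm([
  [[0.9, 0.2, 0], [0, 0, 0]],
  [[0.9, 0.2, 0], [0, 0, 0]],
  [[0.9, 0.2, 0], [0, 0, 0]],
  [[0.9, 0.1, 0], [0, 0, 0]],
  [[0, 0, 0], [0, 0, 0]],
])

```text
clock: 7.2
position: [0.5569, -0.0078, 0.2734]
ee_rot: [[-0.007, 1.0, -0.004], [1.0, 0.007, 0.002], [0.002, -0.004, -1.0]]
wrist_force: [0.1, -0.6, -1.9]
grip_width: 0.0582
grip_force: 25.0
```

```bash
python3 - <<'E'
from h import *
goto(down(0),[.56,-.010,.269]);print(manip.read_state()["position"])
t=manip.camera("top");s=manip.camera("side");w=manip.camera("wrist")
cv2.imwrite("pics/w3.png",np.hstack([cv2.resize(w["img"][:,:,::-1],(400,300)),cv2.resize(np.ascontiguousarray(s["img"][130:280,200:400,::-1]),(400,300),interpolation=cv2.INTER_CUBIC)]))
print(proj(w,[.66,.034,.204]),proj(w,[.613,.034,.217]))
E
```

```text
clock 7.2 shift [-0.07  0.1   0.15] turn [-0.04 -0.02  0.07]
[ 0.5569 -0.0078  0.2734]
[592.1923 204.2325] [482.7287 212.6042]
```

View pics/w3.png

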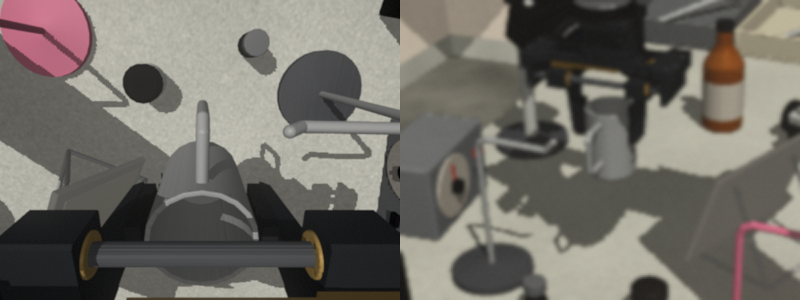

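Mug held upright, handle pointing to +y. The hook tip is at wrist pixel (466,210) (full size).

```bash
python3 - <<'E'
from h import *
w=manip.camera("wrist")
g=w["img"].mean(2)
print("tip",onz(w,466,208,.215),"arm mid",onz(w,600,203.5,.204))
print("handle end",onz(w,325,166,.162+.0775),"root",onz(w,322,291,.162+.0775), "rim c?", proj(w,[.557,-.008+.0655,.162+.074]))
E
```

```text
tip [0.608  0.0343 0.215 ] arm mid [0.6635 0.0334 0.204 ]
handle end [0.557  0.0531 0.2395] root [0.5563 0.0132 0.2395] rim c? [325.0125 148.9112]
```

>>> move_arm([
  [[-0.05, 0, 0.15], [0, 0, 0]],
  [[0, 0.49, 0], [0, 0, 0]],
  [[0, 0.49, 0], [0, 0, 0]],
  [[0, 0.49, 0], [0, 0, 0]],
  [[0, 0.49, 0], [0, 0, 0]],
  [[0, 0.49, 0], [0, 0, 0]],
  [[0, 0.49, 0], [0, 0, 0]],
  [[0, 0.49, 0], [0, 0, 0]],
])

```text
clock: 8.2
position: [0.6612, -0.0132, 0.2705]
ee_rot: [[-0.002, 1.0, -0.001], [1.0, 0.002, 0.0], [0.0, -0.001, -1.0]]
wrist_force: [-0.6, -0.2, -2.5]
grip_width: 0.0583
grip_force: 25.0
```

```bash
python3 - <<'E'
from h import *
goto(down(0),[.66,-.010,.2445]);print(manip.read_state()["position"])
s=manip.camera("side");w=manip.camera("wrist")
cv2.imwrite("pics/w4.png",np.hstack([cv2.resize(w["img"][:,:,::-1],(400,300)),cv2.resize(np.ascontiguousarray(s["img"][150:270,190:350,::-1]),(400,300),interpolation=cv2.INTER_CUBIC)]))
E
```

```text
clock 8.2 shift [ 0.11 -0.04  0.87] turn [-0.01 -0.    0.02]
[ 0.6612 -0.0132  0.2705]
```

View pics/w4.png

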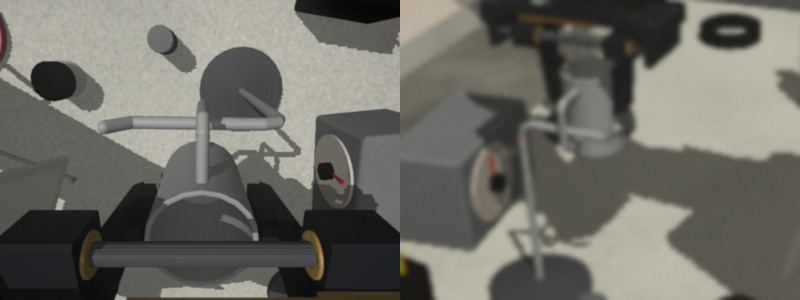

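The hook arm passes through the handle opening without contact. Lower until the handle bears on it.

>>> move_arm([
  [[0.1, -0.04, 0.25], [0, 0, 0]],
  [[0, 0, 0.25], [0, 0, 0]],
  [[0, 0, 0.2], [0, 0, 0]],
  [[0, 0, 0.15], [0, 0, 0]],
  [[0, 0, 0], [0, 0, 0]],
])

```text
clock: 8.8
position: [0.6592, -0.0088, 0.2451]
ee_rot: [[-0.004, 1.0, -0.001], [1.0, 0.004, 0.0], [0.0, -0.001, -1.0]]
wrist_force: [-0.1, 1.6, -1.9]
grip_width: 0.058
grip_force: 25.0
```

>>> move_arm([
  [[0, 0, 0.1], [0, 0, 0]],
  [[-0.14, 0, 0.16], [0, 1, 0]],
  [[-0.14, 0, 0.16], [0, 1, 0]],
  [[-0.14, 0, 0.16], [0, 1, 0]],
  [[0, 0, 0], [0, 0, 0]],
])

```text
clock: 9.3
position: [0.6598, -0.0225, 0.2267]
ee_rot: [[-0.001, 1.0, -0.0], [0.955, 0.001, 0.296], [0.296, -0.0, -0.955]]
wrist_force: [-0.5, -3.8, 1.3]
grip_width: 0.0581
grip_force: 25.0
```

>>> move_arm([
  [[-0.14, 0, 0.16], [0, 1, 0]],
  [[-0.14, 0, 0.16], [0, 1, 0]],
  [[-0.14, 0, 0.16], [0, 1, 0]],
  [[0, 0, 0], [0, 0, 0]],
])

```text
clock: 9.7
position: [0.6593, -0.0275, 0.2078]
ee_rot: [[0.0, 1.0, -0.003], [0.826, 0.002, 0.564], [0.564, -0.003, -0.826]]
wrist_force: [-0.8, -3.6, 0.6]
grip_width: 0.058
grip_force: 25.0
```

Release by opening slowly at first, then let it settle.

>>> move_arm([
  [[0, 0, 0], [0, 0, 0]],
  [[0, 0, 0], [0, 0, 0]],
  [[0, 0, 0], [0, 0, 0]],
  [[0, 0, 0], [0, 0, 0]],
  [[0, 0, 0], [0, 0, 0]],
  [[0, 0, 0], [0, 0, 0]],
], jaw=1)

```text
clock: 10.3
position: [0.6597, -0.0257, 0.2092]
ee_rot: [[-0.004, 1.0, -0.002], [0.826, 0.004, 0.564], [0.564, 0.0, -0.826]]
wrist_force: [-0.5, 0.1, -0.7]
grip_width: 0.0882
grip_force: 0.0
```

```bash
python3 - <<'E'
from h import *
print(manip.read_state()["wrist_force"],manip.read_state()["grip_width"])
s=manip.camera("side");w=manip.camera("wrist")
cv2.imwrite("pics/w5.png",np.hstack([cv2.resize(w["img"][:,:,::-1],(400,300)),cv2.resize(np.ascontiguousarray(s["img"][150:270,190:350,::-1]),(400,300),interpolation=cv2.INTER_CUBIC)]))
E
```

```text
[-0.494   0.1277 -0.7265] 0.08820489254653383
```

View pics/w5.png

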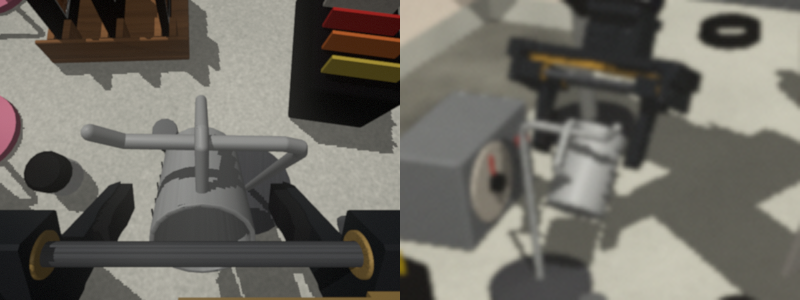

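The mug hangs free on the arm, tipped. Back off along the tool axis.

>>> move_arm([
  [[0, 0, -0.3], [0, 0, 0]],
  [[0, 0, -0.6], [0, 0, 0]],
  [[0, 0, -0.9], [0, 0, 0]],
  [[0, 0, -0.9], [0, 0, 0]],
  [[0, 0, -0.9], [0, 0, 0]],
  [[0, 0, -0.9], [0, -0.8, 0]],
  [[0, 0, 0], [0, -1, 0]],
  [[0, 0, 0], [0, -1, 0]],
])

```text
clock: 11.2
position: [0.6605, -0.1048, 0.3236]
ee_rot: [[-0.002, 1.0, 0.003], [0.951, 0.001, 0.309], [0.309, 0.004, -0.951]]
wrist_force: [-0.3, 0.5, 0.3]
grip_width: 0.0882
grip_force: 0.0
```

```bash
python3 - <<'E'
from h import *
t=manip.camera("top");s=manip.camera("side");w=manip.camera("wrist")
import pickle;pickle.dump((w,s,t),open("v3.pkl","wb"))
cv2.imwrite("pics/c3.png",np.hstack([cv2.resize(np.ascontiguousarray(x[:,:,::-1]),(400,400),interpolation=cv2.INTER_CUBIC) for x in (t["img"][150:310,190:350],s["img"][220:400,180:360])]))
P=[]
for n,c,roi in (("t",t,(200,190,280,270)),("s",s,(180,280,320,400))):
    hsv=cv2.cvtColor(c["img"],cv2.COLOR_RGB2HSV);mk=cv2.inRange(hsv,(20,110,70),(36,255,255))
    N,l,st,ce=cv2.connectedComponentsWithStats(mk)
    for i in range(1,N):
        if st[i,4]>30 and 180<ce[i][0]<320 and 200<ce[i][1]<400:
            pts=np.argwhere(l==i)[:,::-1].astype(np.float32);r=cv2.minAreaRect(pts);print(n,st[i],ce[i],r,cv2.boxPoints(r).round(1).tolist())
print(manip.read_state()["position"],proj(s,[.66,.034,.17]))
E
```

```text
t [221 249  16   5  68] [228.0441 250.7941] ((228.5, 251.0), (15.0, 4.0), 0.0) [[221.0, 253.0], [221.0, 249.0], [236.0, 249.0], [236.0, 253.0]]
s [278 296  14  30 270] [284.1815 310.4741] ((284.16156005859375, 310.09228515625), (12.031368255615234, 29.27219581604004), 29.744882583618164) [[271.70001220703125, 319.79998779296875], [286.20001220703125, 294.3999938964844], [296.6000061035156, 300.3999938964844], [282.1000061035156, 325.79998779296875]]
[ 0.6603 -0.102   0.3227] [257.9182 212.8843]
```

View pics/c3.png

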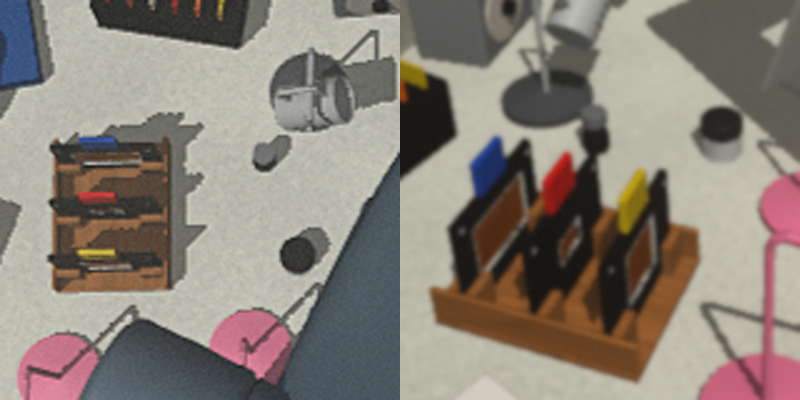

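Top crop: mug hanging on the grey hook. In the rack the tabs run blue (far), red (middle), yellow (nearest the robot). The yellow tab is at top pixel (228.5,251).

```bash
python3 - <<'E'
from h import *
import pickle
w,s,t=pickle.load(open("v3.pkl","rb"))
p=onz(t,228.5,251,.15);print(p,proj(s,p),proj(s,p-[0,0,.017]))
goto(down(0),[p[0],p[1],.30])
E
```

```text
[0.4686 0.2897 0.15  ] [283.3041 302.0719] [283.8468 309.0784]
clock 11.35 shift [12.19 -6.33  4.83] turn [ 0.02 -3.2   0.05]
```

>>> move_arm([
  [[0, 0, 0], [0, -0.8, 0]],
  [[0, 0, 0], [0, -0.8, 0]],
  [[0, 0, 0], [0, -0.8, 0]],
  [[0, 0, 0], [0, -0.8, 0]],
  [[0, -0.9, 0], [0, 0, 0]],
  [[0, -0.9, 0], [0, 0, 0]],
  [[0.8, -0.5, 0], [0, 0, 0]],
  [[0.9, -0.4, 0], [0, 0, 0]],
])

```text
clock: 12.15
position: [0.5776, -0.0523, 0.3202]
ee_rot: [[-0.0, 1.0, -0.002], [1.0, 0.0, 0.003], [0.003, -0.002, -1.0]]
wrist_force: [0.8, -0.2, 1.6]
grip_width: 0.0881
grip_force: 0.0
```

>>> move_arm([
  [[0.9, -0.4, 0], [0, 0, 0]],
  [[0.9, -0.4, 0], [0, 0, 0]],
  [[0.9, -0.4, 0], [0, 0, 0]],
  [[0.9, -0.4, 0], [0, 0, 0]],
  [[0.9, -0.4, 0], [0, 0, 0]],
  [[0.9, -0.4, 0], [0, 0, 0]],
  [[0.9, -0.4, 0], [0, 0, 0]],
  [[0.9, -0.4, 0], [0, 0, 0]],
], jaw=0.4)

```text
clock: 12.95
position: [0.4814, 0.1646, 0.3204]
ee_rot: [[-0.002, 1.0, -0.002], [1.0, 0.002, 0.002], [0.002, -0.002, -1.0]]
wrist_force: [0.5, -0.5, 0.5]
grip_width: 0.0352
grip_force: 0.0
```

>>> move_arm([
  [[0.9, -0.4, 0], [0, 0, 0]],
  [[0.9, -0.4, 0], [0, 0, 0]],
  [[0.9, 0, 0], [0, 0, 0]],
  [[0.9, 0, 0], [0, 0, 0]],
  [[0.9, 0, 0], [0, 0, 0]],
  [[0.6, 0, 0], [0, 0, 0]],
  [[0, 0, 0], [0, 0, 0]],
])

```text
clock: 13.65
position: [0.4572, 0.3181, 0.3202]
ee_rot: [[-0.005, 1.0, -0.003], [1.0, 0.005, 0.001], [0.001, -0.003, -1.0]]
wrist_force: [-0.2, -0.4, 0.2]
grip_width: 0.0353
grip_force: 0.0
```

```bash
python3 - <<'E'
from h import *
import pickle
t=manip.camera("top");s=manip.camera("side");w=manip.camera("wrist")
pickle.dump((w,s,t),open("v4.pkl","wb"))
st=manip.read_state();print(st["position"],st["ee_rot"],st["q"],st["grip_width"])
hsv=cv2.cvtColor(w["img"],cv2.COLOR_RGB2HSV);mk=cv2.inRange(hsv,(20,110,60),(36,255,255))
N,l,S,ce=cv2.connectedComponentsWithStats(mk)
for i in range(1,N):
    if S[i,4]>60:
        pts=np.argwhere(l==i)[:,::-1].astype(np.float32);r=cv2.minAreaRect(pts);print(S[i],ce[i],cv2.boxPoints(r).round(1).tolist(), cv2.approxPolyDP(cv2.convexHull(pts),2.5,True).reshape(-1,2).tolist())
p=[.4686,.2897]
for z in (.15,.115): print([proj(w,[p[0]+a,p[1]+b,z]).round(1).tolist() for a,b in ((-.004,-.022),(-.004,.022),(.004,.022),(.004,-.022))])
E
```

```text
[0.4575 0.316  0.3202] [[-0.003   1.     -0.0017]
 [ 1.      0.003  -0.0002]
 [-0.0002 -0.0017 -1.    ]] [0.3909 0.1246 1.635  0.0005 1.3836 0.3877] 0.035066962747369215
[332 223  15  76 953] [338.7555 261.2057] [[330.8999938964844, 223.0], [344.70001220703125, 222.8000030517578], [346.20001220703125, 297.8999938964844], [332.3999938964844, 298.20001220703125]] [[342.0, 298.0], [335.0, 298.0], [333.0, 294.0], [333.0, 223.0], [342.0, 224.0], [345.0, 239.0], [346.0, 293.0]]
[431 369  21  17 135] [440.8741 378.0074] [[431.0, 369.0], [451.0, 369.0], [451.0, 385.0], [431.0, 385.0]] [[451.0, 385.0], [431.0, 384.0], [437.0, 369.0], [446.0, 372.0]]
[189 394   8  28  94] [192.6064 410.4894] [[189.0, 394.0], [196.0, 394.0], [196.0, 421.0], [189.0, 421.0]] [[196.0, 421.0], [189.0, 420.0], [194.0, 394.0]]
[435 396  23  52 305] [448.9377 423.4393] [[432.5, 444.79998779296875], [440.8999938964844, 394.29998779296875], [462.0, 397.79998779296875], [453.6000061035156, 448.29998779296875]] [[446.0, 447.0], [435.0, 430.0], [446.0, 398.0], [451.0, 396.0], [455.0, 399.0], [457.0, 427.0], [453.0, 445.0]]
[189 424  19  19  95] [198.3474 432.4211] [[187.39999389648438, 435.20001220703125], [193.39999389648438, 423.20001220703125], [208.1999969482422, 430.6000061035156], [202.1999969482422, 442.6000061035156]] [[207.0, 430.0], [202.0, 442.0], [189.0, 436.0], [193.0, 424.0]]
[444 467 143  13 826] [514.7373 472.9734] [[444.0, 467.0], [586.0, 467.0], [586.0, 479.0], [444.0, 479.0]] [[586.0, 475.0], [584.0, 479.0], [444.0, 477.0], [448.0, 467.0], [580.0, 467.0]]
[[334.0, 298.1], [334.8, 238.0], [347.0, 238.1], [345.5, 298.1]]
[[332.8, 276.9], [333.5, 222.6], [344.3, 222.6], [343.2, 277.0]]
```

The tab's predicted and seen outlines agree within about 1 px. Align laterally while measuring the pad in the now clear top view.

>>> move_arm([
  [[-0.44, 0.18, 0.4], [0, 0, 0]],
  [[-0.44, 0.17, 0.4], [0, 0, 0]],
  [[0, 0, 0.9], [0, 0, 0]],
  [[0, 0, 0.9], [0, 0, 0]],
  [[0, 0, 0], [0, 0, 0]],
])

```text
clock: 14.3
position: [0.4659, 0.2879, 0.2376]
ee_rot: [[-0.002, 1.0, -0.009], [1.0, 0.002, -0.003], [-0.003, -0.009, -1.0]]
wrist_force: [-1.1, 0.1, 0.1]
grip_width: 0.0353
grip_force: 0.0
```

```bash
python3 - <<'E'
from h import *
import pickle
w,s,t=pickle.load(open("v4.pkl","rb"))
goto(down(0),[.468,.2897,.177])
g=t["img"].astype(int)
for r in range(236,304,4): print(r,' '.join("%d"%g[r,c].mean() for c in range(328,412,3)))
g=s["img"].mean(2)
print("side");
for r in range(184,272,5): print(r,' '.join("%d"%g[r,c] for c in range(330,420,3)))
E
```

```text
clock 14.3 shift [0.07 0.09 2.02] turn [-0.09  0.03  0.02]
236 104 106 104 102 106 105 103 103 104 108 102 107 108 107 107 94 187 178 177 184 178 180 177 176 177 178 176 178
240 100 103 106 102 107 104 103 105 109 102 111 107 107 102 109 108 131 182 178 186 183 182 178 179 183 188 179 183
244 107 107 105 102 107 104 106 104 109 106 101 107 106 111 105 105 103 140 184 177 182 177 182 180 182 179 179 181
248 95 103 107 106 106 102 105 103 101 107 105 103 104 104 102 98 99 105 134 183 181 182 180 180 181 179 187 184
252 185 100 101 104 105 106 109 100 105 107 104 107 104 107 105 99 102 98 100 127 181 182 184 187 191 175 184 177
256 175 179 97 99 92 95 105 104 96 107 106 102 102 105 108 102 106 99 105 99 92 186 181 178 188 193 185 187
260 178 177 189 113 91 91 96 97 93 106 107 109 110 105 106 102 106 104 105 109 104 98 186 184 181 191 180 185
264 187 186 185 139 94 90 94 95 92 96 94 89 106 100 102 106 103 107 111 106 105 106 105 185 154 98 97 183
268 182 183 180 184 168 109 121 96 95 92 92 96 89 96 97 103 105 102 97 102 106 107 103 104 109 106 106 108
272 185 190 182 177 186 110 85 99 11
[... 2072 characters left out ...]
 116 117 107 96 91 88 98 95 94 94 94 94 94 88 98 95 89 91 91 90 91 91 92 92 85 89 89 118 185
244 86 87 85 87 86 87 93 97 93 94 94 94 94 99 116 104 115 131 143 146 144 130 117 101 96 90 88 92 93 159
249 87 87 86 87 87 90 98 94 94 93 93 90 89 114 98 85 89 92 92 92 92 91 92 100 116 133 143 147 142 114
254 85 85 85 87 87 97 93 92 91 88 87 88 88 117 95 84 86 89 91 91 92 92 92 92 93 91 86 88 91 94
259 87 87 86 86 91 93 87 84 82 83 86 87 88 117 91 89 114 106 89 90 90 91 90 91 89 86 89 93 93 94
264 86 86 86 88 87 89 88 87 87 87 84 81 85 122 143 164 147 130 91 88 89 90 84 85 89 93 92 93 93 94
269 54 82 98 110 125 135 165 168 180 180 181 181 155 128 135 140 156 112 104 88 83 86 90 91 90 91 92 93 92 92
```

>>> move_arm([
  [[0.07, 0.09, 0.5], [-0.09, 0.03, 0]],
  [[0, 0, 0.5], [0, 0, 0]],
  [[0, 0, 0.5], [0, 0, 0]],
  [[0, 0, 0.35], [0, 0, 0]],
  [[0, 0, 0.1], [0, 0, 0]],
  [[0, 0, 0], [0, 0, 0]],
])

```text
clock: 14.9
position: [0.4708, 0.2928, 0.1835]
ee_rot: [[-0.004, 1.0, 0.008], [1.0, 0.004, 0.003], [0.003, 0.008, -1.0]]
wrist_force: [-0.1, -0.7, 0.7]
grip_width: 0.0352
grip_force: 0.0
```

```bash
python3 - <<'E'
from h import *
import pickle
goto(down(0),[.468,.2897,.177])
w,s,t=pickle.load(open("v1.pkl","rb"))
A=onz(w,57,150,.159);B=onz(w,200,178,.018);C=onz(w,376,35,.018)
print(A,B,C)
L=np.array([.7263,-.2781,.208]);y=np.radians(156.5)
def T(L,y):
    f=np.array([np.cos(y),np.sin(y),0]);X=f*np.cos(.349)-[0,0,np.sin(.349)];Y=np.cross([0,0,1],f);Z=np.cross(X,Y);return X,Y,Z
X,Y,Z=T(L,y);c=L+.35*X
for a in(-.1,.1):
  for b in(-.075,.075):
    q=c+a*Y+b*Z;print(a,b,q,proj(w,q).round(0),"top",proj(t,q).round(1),"side",proj(s,q).round(1))
    q=q+.008*X; print("   back",proj(w,q).round(0),proj(t,q).round(1),proj(s,q).round(1))
E
```

```text
clock 14.9 shift [-0.1  -0.09  0.22] turn [ 0.08 -0.03  0.04]
[ 0.3518 -0.2203  0.159 ] [ 0.4024 -0.2399  0.018 ] [ 0.4791 -0.0604  0.018 ]
-0.1 -0.075 [ 0.4881 -0.0655  0.0178] [382.  47.] top [343.  252.6] side [338.1 256.8]
   back [376.  39.] [342.1 254.8] [340.1 258.8]
-0.1 0.075 [ 0.441  -0.045   0.1588] [362. -86.] top [339.6 260.9] side [353.8 217.1]
   back [352. -99.] [338.5 263.3] [356.1 219.2]
0.1 -0.075 [ 0.4083 -0.2489  0.0178] [202. 190.] top [398.9 277.2] side [384.9 228.9]
   back [197. 183.] [397.9 279.4] [386.9 230.6]
0.1 0.075 [ 0.3613 -0.2284  0.1588] [ 69. 171.] top [401.3 288.2] side [403.3 190.8]
   back [ 62. 160.] [400.1 290.6] [405.5 192.5]
```

>>> move_arm([
  [[0, 0, 0], [0, 0, 0]],
  [[0, 0, 0], [0, 0, 0]],
  [[0, 0, 0], [0, 0, 0]],
])

```text
clock: 15.2
position: [0.4713, 0.2931, 0.1846]
ee_rot: [[-0.004, 1.0, 0.01], [1.0, 0.004, 0.003], [0.003, 0.01, -1.0]]
wrist_force: [0.5, 0.5, 0.2]
grip_width: 0.0349
grip_force: 0.0
```

>>> move_arm([
  [[-0.11, -0.1, 0.12], [0.1, -0.03, 0]],
  [[0, 0, 0.12], [0, 0, 0]],
  [[0, 0, 0], [0, 0, 0]],
  [[0, 0, 0], [0, 0, 0]],
])

```text
clock: 15.6
position: [0.4679, 0.2895, 0.1765]
ee_rot: [[-0.004, 1.0, -0.001], [1.0, 0.004, -0.0], [-0.0, -0.001, -1.0]]
wrist_force: [-0.0, 0.1, 0.6]
grip_width: 0.0355
grip_force: 0.0
```

```bash
python3 - <<'E'
from h import *
goto(down(0),[.468,.2897,.177]);w=manip.camera("wrist")
hsv=cv2.cvtColor(w["img"],cv2.COLOR_RGB2HSV);mk=cv2.inRange(hsv,(20,110,60),(36,255,255));mk[385:]=0;mk[:,:150]=0
print(proj(w,[.4681,.2897,.15]),[proj(w,[.4681+a,.2897+.022,.15]).round(1).tolist() for a in(-.004,.004)]);pts=np.argwhere(mk)[:,::-1];
for r in range(250,385,12):
    c=np.where(mk[r])[0]; print(r,(c.min(),c.max()) if len(c) else None)
E
```

```text
clock 15.6 shift [ 0.01  0.   -0.02] turn [-0.01  0.    0.04]
[325.2809 370.6576] [[312.4, 309.3], [338.9, 309.4]]
250 None
262 None
274 (np.int64(312), np.int64(333))
286 (np.int64(312), np.int64(333))
298 (np.int64(310), np.int64(334))
310 (np.int64(309), np.int64(335))
322 (np.int64(309), np.int64(336))
334 (np.int64(310), np.int64(336))
346 (np.int64(311), np.int64(336))
358 (np.int64(312), np.int64(336))
370 (np.int64(205), np.int64(444))
382 (np.int64(195), np.int64(449))
```

>>> move_arm([
  [[0, 0, 0], [0, 0, -0.15]],
  [[0, 0, 0], [0, 0, 0]],
  [[0, 0, 0], [0, 0, 0]],
  [[0, 0, 0], [0, 0, 0]],
  [[0, 0, 0], [0, 0, 0]],
  [[0, 0, 0], [0, 0, 0]],
], jaw=0, newtons=45)

```text
clock: 16.25
position: [0.4682, 0.2896, 0.1768]
ee_rot: [[-0.019, 1.0, -0.001], [1.0, 0.019, 0.0], [0.0, -0.001, -1.0]]
wrist_force: [0.5, 0.3, 0.2]
grip_width: 0.0077
grip_force: 45.0
```

>>> move_arm([
  [[0, 0, -0.2], [0, 0, 0]],
  [[0, 0, -0.4], [0, 0, 0]],
  [[0, 0, -0.5], [0, 0, 0]],
  [[0, 0, -0.6], [0, 0, 0]],
  [[0, 0, -0.8], [0, 0, 0]],
  [[0, 0, -0.8], [0, 0, 0]],
  [[0, 0, -0.8], [0, 0, 0]],
  [[0, 0, -0.5], [0, 0, 0]],
])

```text
clock: 17.05
position: [0.4685, 0.2898, 0.3181]
ee_rot: [[-0.019, 1.0, 0.002], [1.0, 0.019, 0.001], [0.001, 0.002, -1.0]]
wrist_force: [0.8, -0.4, -2.5]
grip_width: 0.0078
grip_force: 45.0
```

```bash
cat >> h.py <<'E'
def tgt(lift=0.0,y=156.5,back=.112):
    y=np.radians(y);f=np.array([np.cos(y),np.sin(y),0]);a=np.radians(20)
    X=f*np.cos(a)-[0,0,np.sin(a)];Y=np.cross([0,0,1],f);Z=np.cross(X,Y)
    L=np.array([.7263,-.2781,.208])+.005*f-.002*Y
    return np.c_[np.cross(-X,-Z),-X,-Z],L+.2*X+(back+lift)*Z,L,X,Y,Z
E
python3 - <<'E'
from h import *
R,p,L,X,Y,Z=tgt();print(R,p,L,L+.2*X)
goto(R,p)
y=np.radians(-23.5);q=tgt(.15)[1];print("hover",q)
goto(down(y),q)
d=down(y);print("after yaw, shift",(d.T@(q-manip.read_state()["position"])/.03).round(2), "tilt", cv2.Rodrigues(d.T@R)[0].ravel()/.1)
E
```

```text
[[ 0.3987  0.8618  0.3137]
 [ 0.9171 -0.3747 -0.1364]
 [ 0.      0.342  -0.9397]] [ 0.515  -0.1841  0.2448] [ 0.7225 -0.2743  0.208 ] [ 0.5502 -0.1993  0.1396]
clock 17.05 shift [-15.83   1.25   2.43] turn [-3.42 -0.76  4.24]
hover [ 0.468  -0.1636  0.3858]
clock 17.05 shift [-15.11  -0.3   -2.27] turn [ 0.02 -0.02  4.29]
after yaw, shift [-13.87   6.01  -2.26] tilt [-3.4907  0.     -0.    ]
```

>>> move_arm([
  [[0, 0, -0.75], [0, 0, 0]],
  [[0, 0, -0.75], [0, 0, 0]],
  [[-0.4, 0, -0.75], [0, 0, 0]],
  [[-0.8, 0, 0], [0, 0, 0]],
  [[-0.9, 0, 0], [0, 0, 0]],
  [[-0.9, 0, 0], [0, 0, 0]],
  [[-0.9, 0, 0], [0, 0, 0]],
  [[-0.9, 0, 0], [0, 0, 0]],
])

```text
clock: 17.85
position: [0.4704, 0.1447, 0.3827]
ee_rot: [[-0.019, 1.0, -0.001], [1.0, 0.019, 0.0], [0.0, -0.001, -1.0]]
wrist_force: [-0.1, -0.3, -1.5]
grip_width: 0.0075
grip_force: 45.0
```

>>> move_arm([
  [[-0.9, 0, 0], [0, 0, 0]],
  [[-0.9, 0, 0], [0, 0, 0]],
  [[-0.9, 0, 0], [0, 0, 0]],
  [[-0.9, 0, 0], [0, 0, 0]],
  [[-0.9, 0, 0], [0, 0, 0]],
  [[-0.9, 0, 0], [0, 0, 0]],
  [[-0.9, 0, 0], [0, 0, 0]],
  [[-0.9, 0, 0], [0, 0, 0]],
])

```text
clock: 18.65
position: [0.4746, -0.0712, 0.3827]
ee_rot: [[-0.019, 1.0, -0.001], [1.0, 0.019, 0.0], [0.0, -0.001, -1.0]]
wrist_force: [-0.2, -0.2, -1.8]
grip_width: 0.0073
grip_force: 45.0
```

>>> move_arm([
  [[-0.9, 0, 0], [0, 0, 0]],
  [[-0.9, 0, 0], [0, 0, 0]],
  [[-0.9, 0, 0], [0, 0, 0]],
  [[0, 0, 0], [0, 0, 0.86]],
  [[0, 0, 0], [0, 0, 0.86]],
  [[0, 0, 0], [0, 0, 0.86]],
  [[0, 0, 0], [0, 0, 0.86]],
  [[0, 0, 0], [0, 0, 0.85]],
])

```text
clock: 19.45
position: [0.4763, -0.1511, 0.3827]
ee_rot: [[0.402, 0.916, -0.001], [0.916, -0.402, 0.0], [-0.0, -0.001, -1.0]]
wrist_force: [-0.5, 0.6, -2.0]
grip_width: 0.0074
grip_force: 45.0
```

>>> move_arm([
  [[0, 0, 0], [-0.7, 0, 0]],
  [[0, 0, 0], [-0.7, 0, 0]],
  [[0, 0, 0], [-0.7, 0, 0]],
  [[0, 0, 0], [-0.7, 0, 0]],
  [[0, 0, 0], [-0.69, 0, 0]],
  [[0, 0, 0], [0, 0, 0]],
  [[0, 0, 0], [0, 0, 0]],
])

```text
clock: 20.15
position: [0.4762, -0.1511, 0.3826]
ee_rot: [[0.399, 0.863, 0.311], [0.917, -0.375, -0.136], [-0.0, 0.34, -0.941]]
wrist_force: [-0.4, 0.8, -2.0]
grip_width: 0.0074
grip_force: 45.0
```

```bash
python3 - <<'E'
from h import *
R,p,*_=tgt();goto(R,p);s=manip.read_state();print(s["position"],s["grip_width"],s["wrist_force"])
t=manip.camera("top");sd=manip.camera("side")
import pickle;pickle.dump((t,sd),open("v5.pkl","wb"))
hsv=cv2.cvtColor(sd["img"],cv2.COLOR_RGB2HSV);mk=cv2.inRange(hsv,(20,90,50),(36,255,255))
N,l,S,ce=cv2.connectedComponentsWithStats(mk);print([(S[i],ce[i].round(1)) for i in range(1,N) if S[i,4]>15])
g=sd["img"].mean(2)
c=s["position"]+s["ee_rot"]@[0,0,.045];print("grasp pt side",proj(sd,c))
E
```

```text
clock 20.15 shift [-0.49 -0.03  4.87] turn [-0.03  0.    0.  ]
[ 0.4762 -0.1511  0.3826] 0.0074200296108073915 [-0.3806  0.8023 -2.0118]
[(array([343, 121,  10,  17, 108], dtype=int32), array([347.3, 128.7])), (array([165, 241,  28,  20, 254], dtype=int32), array([178.9, 250.2])), (array([   0,  395,   45,   57, 1274], dtype=int32), array([ 16.4, 416.6]))]
grasp pt side [350.6706 127.8912]
```

>>> move_arm([
  [[-0.25, 0, 0.6], [-0.03, 0, 0]],
  [[-0.24, -0.03, 0.8], [0, 0, 0]],
  [[0, 0, 0.8], [0, 0, 0]],
  [[0, 0, 0.8], [0, 0, 0]],
  [[0, 0, 0.8], [0, 0, 0]],
  [[0, 0, 0.6], [0, 0, 0]],
  [[0, 0, 0.45], [0, 0, 0]],
  [[0, 0, 0], [0, 0, 0]],
])

```text
clock: 21.05
position: [0.5155, -0.1843, 0.2431]
ee_rot: [[0.399, 0.863, 0.312], [0.917, -0.375, -0.135], [0.0, 0.34, -0.941]]
wrist_force: [-1.5, 0.5, -1.8]
grip_width: 0.0081
grip_force: 45.0
```

```bash
python3 - <<'E'
from h import *
R,p,L,X,Y,Z=tgt();goto(R,p);s=manip.read_state();print(s["position"],s["wrist_force"])
t=manip.camera("top");sd=manip.camera("side")
print("lens rim top pred",proj(t,L+.03*Z),"sides",proj(t,L+.03*Y),proj(t,L-.03*Y),"side",proj(sd,L),proj(sd,L+.03*Y),proj(sd,L-.03*Y),proj(sd,L+.03*Z),proj(sd,L-.03*Z))
g=t["img"].mean(2)
print("top");
for r in range(140,178,2): print(r,' '.join("%d"%g[r,c] for c in range(396,440,2)))
g=sd["img"].mean(2);print("side")
for r in range(128,172,3): print(r,' '.join("%d"%g[r,c] for c in range(262,304,2)))
# carrier corners in side view: predicted with the measured pose
P=s["position"];E=s["ee_rot"]
for a,b in((-.065,.167),(.065,.167),(.065,.062),(-.065,.062)): print("corner",a,b,proj(sd,P+E@[a,0,b]).round(1),proj(t,P+E@[a,0,b]).round(1))
cv2.imwrite("pics/fin.png",sd["img"][:,:,::-1])
g=sd["img"].mean(2)
for r in range(165,250,5): print(r,' '.join("%d"%g[r,c] for c in range(300,380,3)))
E
```

```text
clock 21.05 shift [ 0.    0.   -0.06] turn [-0.02 -0.    0.  ]
[ 0.5155 -0.1843  0.2431] [-1.4584  0.502  -1.7653]
lens rim top pred [417.2664 166.8268] sides [425.6387 170.8682] [407.2156 163.055 ] side [288.1833 151.4848] [295.6543 148.8422] [280.5072 154.1999] [289.9647 143.2336] [286.458  159.4759]
top
140 179 177 183 150 68 33 45 43 37 36 39 36 45 39 41 41 33 39 33 32 32 40
142 180 178 153 73 47 42 49 43 49 45 37 39 43 38 41 41 35 47 40 34 31 37
144 185 187 79 75 43 30 33 45 43 42 42 30 38 35 41 39 37 37 36 31 39 58
146 178 159 72 77 75 42 38 33 36 39 43 48 47 37 32 33 41 40 36 21 64 90
148 190 70 72 76 76 80 81 60 33 27 32 32 44 44 45 42 27 36 35 40 63 89
150 183 51 80 77 76 77 81 65 33 32 27 33 32 36 32 34 44 39 40 40 35 57
152 165 59 76 73 77 75 73 34 35 35 33 40 44 46 34 33 34 39 39 43 32 39
154 189 50 77 79 80 80 71 28 37 35 35 40 39 33 35 28 36 30 30 34 35 35
156 186 71 77 77 75 82 47 43 46 46 35 43 40 40 37 29 35 38 24 27 22 19
158 184 160 75 79 82 74 34 41 43 42 48 43 46 32 38 34 38 44 78 83 54 122
160 181 174 61 83 87 73 105 64 33 28 37 47 43 38 45 35 36 48 104 102 106 
[... 2984 characters left out ...]
8 94 156 175 174 182 182 178 140 109
215 187 185 178 135 130 91 88 90 87 88 87 86 87 87 87 87 86 87 86 87 88 90 98 106 99 94 94
220 187 188 185 179 164 97 89 88 88 88 87 88 88 88 86 86 88 88 87 92 105 101 96 95 93 94 95
225 184 182 109 88 89 94 128 171 179 166 106 88 87 87 88 87 88 88 89 101 96 95 91 89 96 95 95
230 184 182 135 137 172 180 180 183 180 179 179 165 166 149 117 88 88 90 98 98 95 95 94 87 94 96 96
235 183 186 183 182 182 183 184 181 175 152 110 94 89 90 89 88 88 94 101 96 96 96 94 93 90 95 95
240 184 186 186 186 185 182 156 93 92 91 91 90 91 90 91 90 91 102 98 96 96 97 97 96 93 112 109
245 185 185 187 185 186 185 185 157 96 91 91 92 90 90 91 90 99 99 97 95 97 97 96 102 103 91 97
```

The carrier outline in the side view matches the held pose within about 1 px. Final small trim, then settle.

>>> move_arm([
  [[0.1, 0, -0.05], [0, 0, 0]],
  [[0, 0, 0], [0, 0, 0]],
  [[0, 0, 0], [0, 0, 0]],
  [[0, 0, 0], [0, 0, 0]],
  [[0, 0, 0], [0, 0, 0]],
  [[0, 0, 0], [0, 0, 0]],
])

```text
clock: 21.75
position: [0.5165, -0.1815, 0.2468]
ee_rot: [[0.399, 0.861, 0.315], [0.917, -0.374, -0.138], [-0.0, 0.344, -0.939]]
wrist_force: [1.1, -0.5, -1.6]
grip_width: 0.0079
grip_force: 45.0
```

```bash
python3 - <<'E'
from h import *
import pickle
s=manip.read_state();R,p,L,X,Y,Z=tgt();W=s["position"]+s["ee_rot"]@[0,0,.112]-L
print("window in cam",W@X,W@Y,W@Z,"qvel",abs(s["qvel"]).max(),s["grip_force"])
t=manip.camera("top");t3=pickle.load(open("v3.pkl","rb"))[2]
d=cv2.absdiff(t["img"],t3["img"]).max(2)[175:205,298:335];print("mug area change px",(d>40).sum())
r=cv2.absdiff(t["img"],t3["img"]).max(2)[200:245,205:262];print("rack rest change",(r>60).sum())
print(manip.sign_off())
E
```

```text
window in cam 0.1987410181868242 -0.0028575682285285455 0.0017370173041086957 qvel 0.0028418979107919253 44.9827841296792
mug area change px 65
rack rest change 4
the job is handed in; nothing more can be done
None
```

The mug hangs released on the grey draining hook. The yellow-tabbed carrier is held steady about 199 mm from the lens, its window about 3 mm off my estimated line of sight, and the job was handed in at about 22 s with no verdict returned.

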